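Load the buffer bottle into the analyser bay

TASK

The tall capped buffer bottle is standing on the bench: lay it on its side in the open trough of the buffer bay, foot towards the hood and cap towards the robot, and then push it along the trough under the hood until its foot has carried the seat plate fully home against its stop. Set the bottle down and push it without dropping or ramming it, let go, and leave the other things on the bench where they are.

Things in the scene. Friction and masses are not known exactly. Their poses are not given: they have to be found in the camera images.
- bottle: Sealed rigid white bottle with a grey cap, about 0.35 kg, 140 mm tall, standing upright at the start; the tallest of the loose round things. Cylindrical body 54 mm in diameter from the foot to 108 mm, shoulder to 119 mm, then a cap 32 mm in diameter to 140 mm. Origin: centre of the foot; +z along the bottle's axis to the cap. Smooth. Its yaw means nothing.
- bay: Buffer bay, fixed, at another place and heading each time: an aluminium V trough on a narrow grey plinth that runs into a cream hood with a dark roof. Origin: on the bench, straight below the middle of the hood's mouth; +x points level along the trough INTO the hood (away from the robot), z up. The axis of the bottle lying in the trough is level, at y = 0, 75 mm above the bench.
- trough (a point): Open front end of the trough (bay x = -160 mm), on the lying bottle's axis, 75 mm above the bench; axes as the bay. The trough runs from here to bay x = +100 mm. Flanks slope 35 degrees; upper edges 21 mm either side of the middle, 56 mm above the bench. Plinth below: 34 mm wide. At the front a flat foot plate, 70 mm wide, 6 mm high.
- hood_mouth (a point): Middle of the hood's mouth (bay x = 0), on the lying bottle's axis, 75 mm above the bench; axes as the bay. The hood covers bay x = 0 to 130 mm, y = -75 to +75 mm, and is 135 mm high; its tunnel is 66 mm wide with its roof 110 mm above the bench, and a 14 mm slot runs along the middle of the roof.
- seat (a joint): Slide of the black seat plate in the hood, which the bottle's foot pushes: metres of travel along the bay's +x, from 0 (outermost) to 0.025 (fully home, a hard stop). It starts between 0 and 0.010. It has no spring and stays where it is left; stiff friction of about 2.5 N holds it. A steel pin on the plate stands up 15 mm out of the roof slot and moves with it.
- seat_face (a point): Middle of the seat plate's front face (the plate is 50 mm wide, 45 mm high), 75 mm above the bench. It lies at x = 50 mm in the bay's frame plus the travel of the joint seat, hence at 75 mm when fully home; then 65 mm of the bottle stick out of the hood.
- jar: Bystander: squat white jar with a grey lid, 64 mm in diameter, 85 mm tall. Origin: centre of its underside, z up.
- beaker: Bystander: open grey beaker, about 68 mm in diameter, 95 mm tall. Origin: centre of its underside, z up.
- tip_box: Bystander: closed pipette-tip box, 122 x 82 x 57 mm high, long side along its x. Origin: centre of its underside.
- tube_rack: Bystander: white rack with capped tubes, 70 (x) x 160 (y) mm, 85 mm high. Origin: centre of its underside.
- scanner: Bystander: grey hand-held code scanner lying flat, 115 mm long (x), 62 mm wide at the head, 26 mm high. Origin: underside, middle of its handle.
- mouse: Bystander: grey computer mouse, 105 x 60 x 30 mm high. Origin: centre of its underside.
Mind the look-alikes: they are no part of the job. What is shaped like the bottle but green is not meant.

How it is judged:
By the outcome, as a careful person would: the job done as asked, in the order asked, and still so for the second after the job is handed in, with the robot touching nothing.
It also fails if it takes over 58 s, if anything falls off the work surface, if the arm or the gripper's body presses on something with over 40 N, if the wrist force passes 120 N, or if a joint passes its speed limit or range.

ROBOT

A 7-joint arm with a two-finger parallel gripper is mounted at the origin on the work surface. World frame = base frame: x ahead of the robot, y to its left, z up, the work surface at z = 0. Lengths are in m, angles in rad, forces in N, time in s.
With the tool pointing down it reaches from about 0.425 to 0.925 m from the base axis. Payload 6.8 kg.
Tool frame: the origin (TCP) lies on the front face of the gripper's body, between the roots of the fingers; the fingertips stand 73 mm ahead of it and the grasp point (between the pads) lies 54 mm ahead of it (env.nose_length is the distance from the TCP to the fingertips, in m); z points along the fingers, y is the line along which they close (so a half turn about z gives the same grasp; the last joint's range is limited). The gripper opens to 85 mm and grips with 20 to 120 N. Pads are 22 mm wide; open, the fingers measure 114 mm over their backs; the gripper's body (76 mm by 85 mm) begins 54 mm behind the grasp point. The pads swing forward as they close: fully open they stand 13 mm farther back than shut.
Start: joints at [1.217, 0.477, 0.022, 1.555, -0.011, 1.109, -0.083], TCP at [0.164, -0.655, 0.304] pointing down, gripper open.
Joint ranges: [-2.96, 2.96], [-0.34, 2.1], [-1.41, 1.46], [0.24, 2.44], [-1.37, 4.51], [0.17, 1.92], [-2.96, 2.96]. Speed limits (rad/s): [2.39, 2.39, 3.14, 3.14, 3.14, 3.14, 3.14].

INTERFACE

Orientations are given as a unit quaternion [w, x, y, z].
In Python, from cell import env, kin, camera, calibration, job gives the robot as it stands. The module is installed in compiled form; this text tells all that it offers. Calls block until the motion is done:
- env.reach(position, orientation): joint-space move of the TCP to a pose.
- env.movel(position, velocity=0.15, rot=None, stop_force=None): straight line of the TCP; rot=None keeps the orientation; velocity is the mean speed in m/s. With stop_force (N) it stops when the force on the tool has changed by that much, and returns True; else False.
- env.goto_joints(angles): joint-space move.
- env.grip(opening, f_grip=None): finger opening in m; f_grip is the grip in N (None keeps the last); returns when the fingers have stopped.
- env.dwell(seconds).
- kin.inverse_kinematics(position, orientation): joint angles nearest the present ones, or None.
- env.get_state(): the state.
- camera(name): name is "side" or "top"; returns (picture, depth): 400x640x3 uint8, blue, green, red; 400x640 float32, m along the optical axis (not along the pixel's ray), 0 where there is no reading.
- calibration(name): a dict with "fx", "fy", "cx", "cy" (pixels), "rvec" (rotation vector, rad) and "tvec" (3), from world to camera coordinates, as OpenCV has them. Camera axes: x right, y down, z forward; pixel columns grow to the right and rows downward; lengths in m; the calibration is good to about 2 mm. A picture is of the moment at which its call begins. calibration takes no time and is no camera call.
A pose or a line that the arm cannot do raises env.PlanningError and nothing moves.
- job.job_done(): hands the job in; it is judged then, once.
The state is a dict: "time": time; "qpos": joint angles; "joint_velocities": joint speeds; "joint_torque": joint torques, N m; "tcp_pos": TCP position; "orientation": TCP orientation; "force": force on the tool from outside, world axes, zero at the start; "torque": the same for the moment, N m; "opening": finger opening in m; "gripper_force": force on a finger pad.
Only numpy, scipy, OpenCV 4.12 (cv2) and the standard library are available. Lean on these libraries where they do the work, as an engineer would, in place of code of your own. Each camera call takes 0.05 s, during which the arm holds its last target. There are 200 camera calls.

## Working session

There is one attempt and no reset: what is moved stays moved. The work goes in short steps, each a Python script; the robot and the scene stay as the last script left them, time stands still between calls to the robot, and variables do not carry over. Pictures are saved under pics/ and viewed, at most 10 in all, crops included, and the job is handed in when it is done.

```bash
mkdir -p pics; cat > h.py <<'E'
import numpy as np, cv2
from cell import env, kin, camera, calibration, job
def cal(n):
    c=calibration(n); K=np.array([[c['fx'],0,c['cx']],[0,c['fy'],c['cy']],[0,0,1]],float)
    R=cv2.Rodrigues(np.array(c['rvec'],float))[0]; return K,R,np.array(c['tvec'],float).reshape(3)
def ray(n,u,v):
    K,R,t=cal(n); return -R.T@t, R.T@np.linalg.inv(K)@np.array([u,v,1.])
def onz(n,u,v,z):
    o,d=ray(n,u,v); return o+d*(z-o[2])/d[2]
def cloud(n,dep):
    K,R,t=cal(n); v,u=np.mgrid[:400,:640]
    P=np.stack([(u-K[0,2])/K[0,0]*dep,(v-K[1,2])/K[1,1]*dep,dep],-1)
    W=(P-t)@R; W[dep<=0]=np.nan; return W
def proj(n,p):
    K,R,t=cal(n); q=K@(R@np.asarray(p)+t); return q[:2]/q[2]
E
python3 - <<'E'
from h import *
for n in ("side","top"):
    p,d=camera(n); cv2.imwrite(f"pics/{n}0.png",p); np.save(f"{n}0.npy",d)
    o,_=ray(n,320,200); print(n,o,calibration(n)['fx'],onz(n,320,200,0))
print(env.get_state()['time'])
E
```

```text
side [0.38382785 0.72015802 0.82553652] 423.58748462663254 [ 0.56177507 -0.05553844  0.        ]
top [0.32730145 0.02481106 1.06873847] 379.55517442103707 [0.53988477 0.00065829 0.        ]
0.1
```

View pics/side0.png

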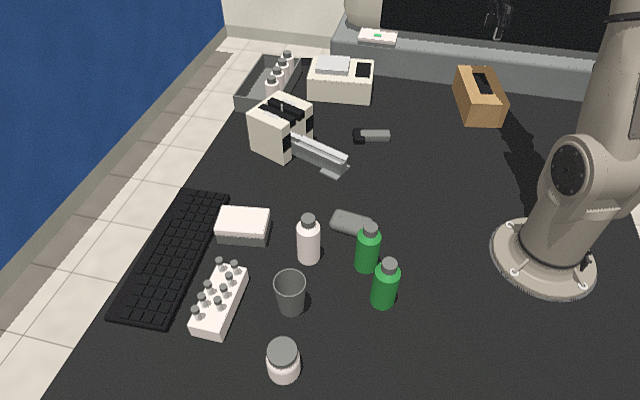

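View pics/top0.png

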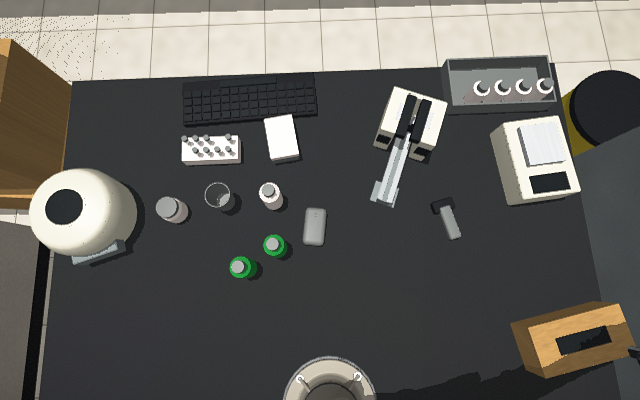

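The side view shows one white bottle at (308,240). Other things it could be confused with are the green bottles at (368,248) and (385,284), the jar at (283,360), and the white vials in the bin at about (275,80). In the top view the white bottle is at (270,195), the green ones at (274,245) and (241,267), the jar at (171,209) and the vials at (480–545,87). I choose the white one standing on the bench. The bay's trough runs in the top view from (383,200) to the hood mouth at about (402,150).

```bash
python3 - <<'E'
from h import *
I={n:cv2.imread(f"pics/{n}0.png") for n in("side","top")}
W={n:cloud(n,np.load(f"{n}0.npy")) for n in I}
# bottle: cap top
T=W['top'];S=W['side']
g=onz('top',270,190,0.14); print('guess',g)
for n in I:
    w=W[n]; m=np.hypot(w[...,0]-g[0],w[...,1]-g[1])<.05
    m&=w[...,2]>0.01
    P=w[m]; print(n,'bottle zmax',np.percentile(P[:,2],[50,98,100]))
    c=m&(w[...,2]>.134); v,u=np.nonzero(c); print(' captop n',c.sum(),w[c].mean(0),'px',u.mean(),v.mean())
    b=m&(w[...,2]>.02)&(w[...,2]<.1); 
    Q=w[b][:,:2]; A=np.c_[2*Q,np.ones(len(Q))]; s=np.linalg.lstsq(A,(Q**2).sum(1),rcond=None)[0]; print(' circ',s[:2],np.sqrt(s[2]+s[0]**2+s[1]**2))
# bay
a=onz('top',410,120,.135);print('hood guess',a)
for n in I:
    w=W[n]; near=np.hypot(w[...,0]-a[0],w[...,1]-a[1])<.3
    top=near&(abs(w[...,2]-.135)<.012)&(np.hypot(w[...,0]-a[0],w[...,1]-a[1])<.13)
    P=w[top]; r=cv2.minAreaRect(P[:,:2].astype(np.float32)*1000); print(n,'hood top z',np.median(P[:,2]),r)
    pin=near&(w[...,2]>.14)&(w[...,2]<.17)&(np.hypot(w[...,0]-a[0],w[...,1]-a[1])<.08); print(' pin',pin.sum(),w[pin].mean(0) if pin.any() else '')
crop=lambda n,x0,x1,y0,y1,k:cv2.resize(I[n][y0:y1,x0:x1],None,fx=k,fy=k,interpolation=cv2.INTER_CUBIC)
A=crop('side',240,390,80,275,3);B=crop('top',360,460,75,215,4)
h=max(A.shape[0],B.shape[0]);o=np.zeros((h,A.shape[1]+B.shape[1]-100,3),np.uint8)
B=B[:,:350]
o=np.zeros((h,A.shape[1]+B.shape[1],3),np.uint8);o[:A.shape[0],:A.shape[1]]=A;o[:B.shape[0],A.shape[1]:]=B
cv2.imwrite('pics/c1.png',o);print(o.shape)
E
```

```text
guess [0.54298606 0.12800541 0.14      ]
side bottle zmax [0.09415924 0.14067038 0.1432611 ]
 captop n 138 [0.54414511 0.13587944 0.13921286] px 307.8550724637681 218.6159420289855
 circ [0.54477191 0.13408392] 0.026376440356768983
top bottle zmax [0.11203114 0.14240388 0.14496402]
 captop n 124 [0.54364758 0.13398247 0.14001856] px 267.61290322580646 189.84677419354838
 circ [0.54439869 0.13422751] 0.026760589794844646
hood guess [ 0.71710395 -0.24257144  0.135     ]
side hood top z 0.1343897411180746 ((730.81005859375, -252.87799072265625), (153.4879150390625, 132.200927734375), 68.97510528564453)
 pin 9 [ 0.72256062 -0.2509827   0.14494333]
top hood top z 0.13474888238306504 ((729.4845581054688, -255.0515899658203), (150.78671264648438, 132.91587829589844), 68.39893341064453)
 pin 9 [ 0.7182962  -0.2573554   0.14725045]
(585, 800, 3)
```

View pics/c1.png

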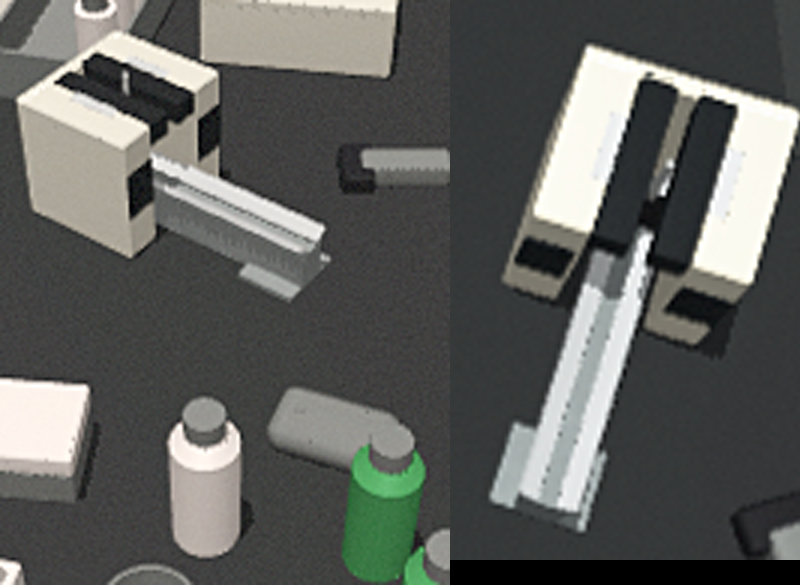

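```bash
cat >> h.py <<'E'
from scipy.spatial.transform import Rotation as Rot
def ori(psi,a,s=1):
    z=np.array([np.sin(a)*np.cos(psi),np.sin(a)*np.sin(psi),-np.cos(a)]);y=s*np.array([-np.sin(psi),np.cos(psi),0])
    return np.c_[np.cross(y,z),y,z]
def quat(R): q=Rot.from_matrix(R).as_quat(); return q[[3,0,1,2]]
lim=np.array([[-2.96,2.96],[-.34,2.1],[-1.41,1.46],[.24,2.44],[-1.37,4.51],[.17,1.92],[-2.96,2.96]])
def tcp(g,R,L=.054): return np.asarray(g)-R[:,2]*L
def ik(g,R):
    q=kin.inverse_kinematics(tcp(g,R),quat(R))
    return None if q is None else np.array(q)
E
python3 - <<'E'
from h import *
I={n:cv2.imread(f"pics/{n}0.png") for n in("side","top")}
W={n:cloud(n,np.load(f"{n}0.npy")) for n in I}
psi=np.radians(-21.3); ex=np.array([np.cos(psi),np.sin(psi)]);ey=np.array([-ex[1],ex[0]])
O=np.array([.730,-.254])-.065*ex; print('O',O)
for n in I:
    w=W[n]; d=w[...,:2]-O; x=d@ex;y=d@ey;z=w[...,2]
    m=(x>-.15)&(x<-.01)&(abs(y)<.035)&(z>.035)&(z<.065)
    xs=np.linspace(-.145,-.035,12);c=[]
    for a in xs:
        k=m&(abs(x-a)<.006); yy=np.sort(y[k]); c.append((yy[1],yy[-2]))
    c=np.array(c);mid=c.mean(1); f=np.polyfit(xs,mid,1); print(n,'trough width',np.median(c[:,1]-c[:,0]),'fit slope deg',np.degrees(np.arctan(f[0])),'mid@0',f[1],'mid@-.1',np.polyval(f,-.1),'zmax',np.percentile(z[m],98))
    k=(x<-.1)&(x>-.2)&(abs(y)<.02)&(z>.03)&(z<.065); print('  front x',np.percentile(x[k],2))
    q=(abs(y)<.012)&(z>.14)&(x>0)&(x<.13); print('  pin x,y,z',x[q],y[q].mean(),z[q].max())
# things
w=W['top'];m=((w[...,2]>.018)&(w[...,2]<.3)&(np.hypot(w[...,0]-.55,w[...,1]-.05)<.33)&(w[...,0]>.3)).astype(np.uint8)
nn,l,s,c=cv2.connectedComponentsWithStats(m)
for i in range(1,nn):
    if s[i,4]>40:
        P=w[l==i]; print(c[i].round(),'min',P.min(0).round(3),'max',P.max(0).round(3))
B=[.5443,.134,.095]
print('IK')
for s in(1,-1):
  for a in range(-60,1,10):
    al=np.radians(a); G=[]
    gp=np.r_[O-.125*ex,.075]
    q2=ik(gp,ori(psi,al+np.pi/2,s)); 
    for p in range(-40,61,20):
        q=ik(B,ori(np.radians(p),al,s)); G.append(None if q is None else round(float(np.min(np.minimum(q-lim[:,0],lim[:,1]-q))),2))
    print(s,a,'place',None if q2 is None else (q2.round(2),np.min(np.minimum(q2-lim[:,0],lim[:,1]-q2)).round(2)),'grasp',G)
E
```

```text
O [ 0.66944007 -0.23038867]
side trough width 0.04108218504833174 fit slope deg -0.037633837926586526 mid@0 0.0006177901478832523 mid@-.1 0.0006834735955273051 zmax 0.056218513528450434
  front x -0.1593296142017977
  pin x,y,z [0.05846852 0.06022148 0.05570923 0.05747567 0.05635006 0.05789044
 0.05553134 0.05668196 0.05442613] 0.00010882704707997572 0.15146047842020363
top trough width 0.04128747686697952 fit slope deg -0.11385837822373729 mid@0 -0.00035059315758286354 mid@-.1 -0.0001518725379031486 zmax 0.05717794192546182
  front x -0.15954640433406364
  pin x,y,z [0.05761144 0.05968141 0.05445527 0.05632223 0.05697712 0.05287546
 0.05367679 0.05354244] -0.00024072047734416394 0.15200842243456272
[279. 120.] min [0.652 0.001 0.018] max [0.88  0.274 0.063]
[392. 151.] min [ 0.515 -0.255  0.018] max [ 0.772 -0.153  0.139]
[414. 138.] min [ 0.658 -0.262  0.111] max [ 0.69  -0.238  0.139]
[216. 149.] min [0.658 0.227 0.018] max [0.729 0.361 0.09 ]
[218. 196.] min [0.513 0.239 0.018] max [0.582 0.304 0.099]
[271. 195.] min [0.517 0.107 0.018] max [0.569 0.16  0.145]
[314. 226.] min [ 0
[... 590 characters left out ...]
, 0.42, 0.22, 0.22]
1 -10 place None grasp [0.6, 0.6, 0.59, 0.42, 0.22, 0.22]
1 0 place None grasp [0.53, 0.5, 0.47, 0.42, 0.22, 0.22]
-1 -60 place (array([ 0.31,  0.45, -0.18,  2.27,  2.06,  0.2 ,  2.5 ]), np.float64(0.03)) grasp [0.34, 0.18, 0.05, 0.02, 0.03, 0.06]
-1 -50 place (array([ 0.64,  0.55, -0.58,  2.35,  2.36,  0.55,  2.27]), np.float64(0.09)) grasp [0.5, 0.34, 0.22, 0.12, 0.08, 0.14]
-1 -40 place None grasp [0.65, 0.51, 0.39, 0.29, 0.27, 0.3]
-1 -30 place None grasp [0.64, 0.67, 0.57, 0.49, 0.47, 0.48]
-1 -20 place None grasp [0.51, 0.68, 0.76, 0.7, 0.67, 0.66]
-1 -10 place None grasp [0.33, 0.57, 0.64, 0.64, 0.63, 0.61]
-1 0 place None grasp [0.05, 0.38, 0.51, 0.52, 0.52, 0.51]
```

```bash
cat >> h.py <<'E'
psi=np.radians(-21.35); ex=np.array([np.cos(psi),np.sin(psi),0]);ey=np.array([-ex[1],ex[0],0])
O=np.array([.6694,-.2304,0]); B=np.array([.5443,.1341,0]); Z=np.array([0,0,1.])
mar=lambda q: None if q is None else round(float(np.min(np.minimum(q-lim[:,0],lim[:,1]-q))),2)
E
python3 - <<'E'
from h import *
for s in(1,-1):
  for a in (-65,-60,-55,-50,-45):
    al=np.radians(a)
    pl={}
    for zg in(.085,.095):
      for foot in(-.012,):
        q=ik(O+ex*(foot-zg)+Z*.075,ori(psi,al+np.pi/2,s)); q2=ik(O+ex*(foot-zg)+Z*.12,ori(psi,al+np.pi/2,s))
        pl[zg]=(mar(q),mar(q2),None if q is None else q.round(2))
    print(s,a,pl,'G',[(p,mar(ik(B+Z*.09,ori(np.radians(p),al,s)))) for p in(-80,-60,-50,-40,-30,-20)])
print(ik(B+Z*.09,ori(np.radians(-40),np.radians(-55),1)),ik(B+Z*.09,ori(np.radians(-40),np.radians(-55),-1)))
# push pose
for s in(1,-1):
  for a in(0,20,30):
    print('push',s,a,[(xx,mar(ik(O+ex*xx+Z*.085,ori(psi,np.radians(a),s)))) for xx in(-.17,-.06)])
E
```

```text
1 -65 {0.085: (0.24, 0.21, array([ 0.72,  0.57, -0.66,  2.13,  1.36,  0.41,  0.16])), 0.095: (0.26, 0.19, array([ 0.76,  0.57, -0.71,  2.15,  1.4 ,  0.43,  0.13]))} G [(-80, 0.62), (-60, 0.61), (-50, 0.52), (-40, 0.38), (-30, 0.24), (-20, 0.12)]
1 -60 {0.085: (0.2, 0.14, array([ 0.66,  0.55, -0.59,  2.19,  1.72,  0.37, -0.21])), 0.095: (0.25, 0.14, array([ 0.96,  0.69, -0.98,  2.19,  1.72,  0.62, -0.1 ]))} G [(-80, 0.61), (-60, 0.61), (-50, 0.57), (-40, 0.43), (-30, 0.31), (-20, 0.19)]
1 -55 {0.085: (0.22, 0.04, array([ 1.09,  0.86, -1.19,  2.22,  1.91,  0.83, -0.16])), 0.095: (0.2, 0.22, array([ 1.1 ,  0.84, -1.19,  2.24,  1.92,  0.82, -0.18]))} G [(-80, 0.59), (-60, 0.62), (-50, 0.61), (-40, 0.49), (-30, 0.37), (-20, 0.26)]
1 -50 {0.085: (0.17, 0.14, array([ 1.1 ,  0.89, -1.19,  2.27,  2.09,  0.89, -0.29])), 0.095: (0.15, 0.16, array([ 1.1 ,  0.87, -1.19,  2.29,  2.09,  0.89, -0.31]))} G [(-80, 0.57), (-60, 0.64), (-50, 0.6), (-40, 0.55), (-30, 0.44), (-20, 0.33)]
1 -45 {0.085: (0.13, 0.14, array([ 1.1 ,  0.93, -1.19,  2.31,  2.25,  0.97, -0.39])), 0.095: (0.11, 0.11, array([ 1.1 ,
[... 1072 characters left out ...]
-40, 0.5), (-30, 0.42), (-20, 0.35)]
-1 -45 {0.085: (0.11, 0.11, array([ 0.8 ,  0.67, -0.78,  2.33,  2.39,  0.73,  2.37])), 0.095: (0.09, 0.09, array([ 0.8 ,  0.66, -0.78,  2.35,  2.4 ,  0.74,  2.34]))} G [(-80, 0.51), (-60, 0.7), (-50, 0.67), (-40, 0.58), (-30, 0.5), (-20, 0.43)]
[ 0.43225528  1.05806821 -0.79550619  1.48077019 -0.07138991  1.42626442
  0.63484455] [ 0.05892848  0.90725391 -0.16396828  1.51250626 -0.49586845  1.49560046
 -2.11942774]
push 1 0 [(-0.17, 0.46), (-0.06, 0.72)]
push 1 20 [(-0.17, 0.12), (-0.06, 0.31)]
push 1 30 [(-0.17, 0.09), (-0.06, 0.1)]
push -1 0 [(-0.17, 0.43), (-0.06, 0.61)]
push -1 20 [(-0.17, 0.06), (-0.06, 0.1)]
push -1 30 [(-0.17, 0.05), (-0.06, 0.07)]
```

```bash
python3 - <<'E'
from h import *
al=np.radians(-60);R=ori(np.radians(-45),al)
g=B+Z*.085
print('ik', mar(ik(g-R[:,2]*.11,R)), mar(ik(g,R)))
env.reach(tcp(g-R[:,2]*.11,R),quat(R))
print(env.movel(tcp(g,R),.1,stop_force=8))
s0=env.get_state(); print(s0['time'],s0['tcp_pos'],tcp(g,R),s0['force'])
p,_=camera('side'); cv2.imwrite('pics/g1.png',cv2.resize(p[100:330,200:500],None,fx=2.4,fy=2.4))
E
```

```text
ik 0.28 0.51
False
4.35 [0.57801771 0.10061245 0.11220877] [0.57736811 0.10103189 0.112     ] [-0.95448597 -0.7594893   0.43002597]
```

View pics/g1.png

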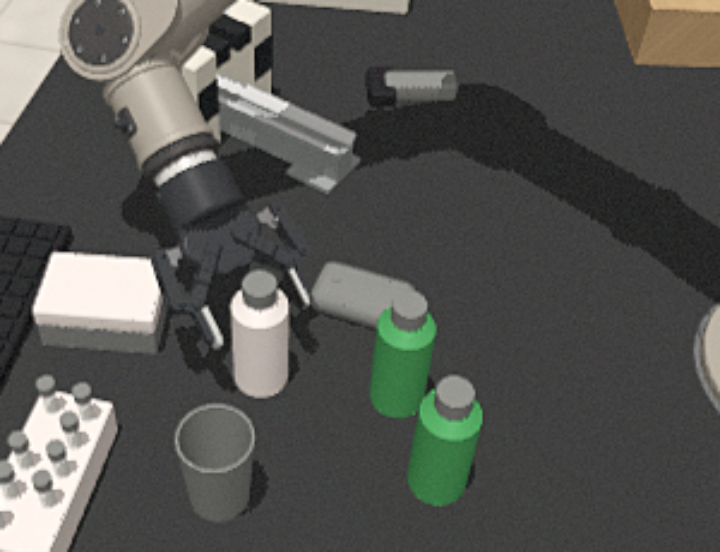

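The fingers straddle the white bottle at crop (260,330), with nothing else nearby. I'll grip and lift it.

```bash
python3 - <<'E'
from h import *
env.grip(.04,80); s=env.get_state(); print(s['opening'],s['gripper_force'],s['force'])
p=np.array(s['tcp_pos']); print(env.movel(p+Z*.16,.12))
s=env.get_state(); print(s['time'],s['opening'],s['force'],s['qpos'])
R2=ori(psi,np.radians(30))
for foot in(-.02,-.012):
  for z in(.075,.1,.15,.2,.25):
    q=ik(O+ex*(foot-.085)+Z*z,R2); print(foot,z,mar(q),None if q is None else q.round(2))
im,_=camera('side'); cv2.imwrite('pics/g2.png',cv2.resize(im[0:300,150:500],None,fx=2,fy=2))
E
```

```text
0.05197086049903077 83.40706218034029 [ 0.6405572  -0.68013158  2.38509269]
False
6.2833 0.051892161169644506 [-0.25878438 -1.89667883 -2.70513978] [ 0.51388367  0.90732724 -0.88459842  1.46201604 -0.24266481  1.57333685
  0.51889188]
-0.02 0.075 0.03 [ 0.34  0.48 -0.2   2.22  1.93  0.2  -0.5 ]
-0.02 0.1 0.03 [ 0.39  0.43 -0.26  2.21  1.62  0.2  -0.19]
-0.02 0.15 0.12 [ 0.58  0.36 -0.48  2.18  1.15  0.29  0.3 ]
-0.02 0.2 0.21 [ 0.76  0.3  -0.68  2.13  0.89  0.38  0.58]
-0.02 0.25 0.29 [ 0.88  0.24 -0.8   2.08  0.68  0.46  0.79]
-0.012 0.075 0.02 [ 0.33  0.48 -0.19  2.21  1.9   0.19 -0.47]
-0.012 0.1 0.03 [ 0.38  0.44 -0.25  2.2   1.58  0.2  -0.14]
-0.012 0.15 0.12 [ 0.58  0.37 -0.48  2.16  1.14  0.29  0.32]
-0.012 0.2 0.22 [ 0.76  0.31 -0.67  2.11  0.89  0.39  0.58]
-0.012 0.25 0.3 [ 0.87  0.26 -0.79  2.06  0.69  0.47  0.79]
```

View pics/g2.png

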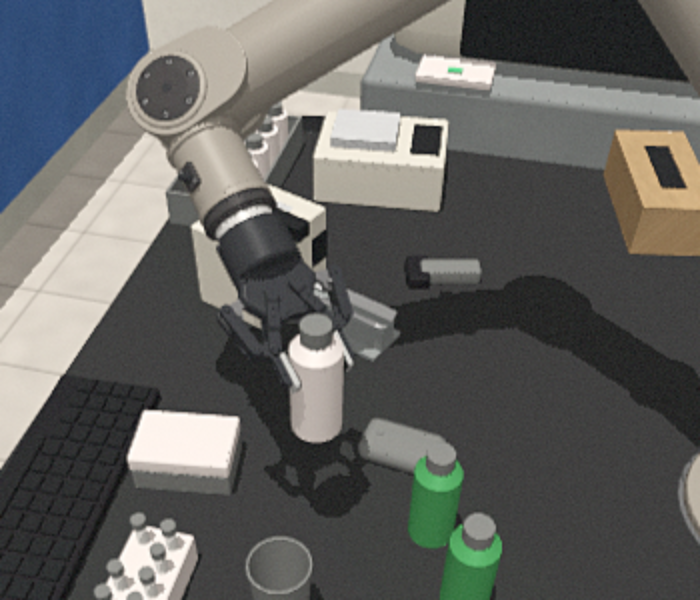

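The bottle hangs upright and firm in the grip at crop (315,390). Next I'll swing it over the trough while tipping it.

```bash
python3 - <<'E'
from h import *
R2=ori(psi,np.radians(30))
t=tcp(O+ex*(-.02-.085)+Z*.22,R2)
try: print('movel',env.movel(t,.1,rot=quat(R2)))
except env.PlanningError as e:
    print(e); env.reach(t,quat(R2)); print('reach')
s=env.get_state(); print(s['time'],np.round(s['qpos'],2),s['force'],np.array(s['tcp_pos'])-t)
for n in('side','top'):
    im,d=camera(n); cv2.imwrite(f'pics/p1{n}.png',im); np.save(f'p1{n}.npy',d)
    w=cloud(n,d)-O; x=w@ex;y=w@ey;z=w[...,2]; hsv=cv2.cvtColor(im,cv2.COLOR_BGR2HSV)
    m=(abs(y)<.05)&(x>-.2)&(x<.03)&(z>.16)&(z<.28)&(hsv[...,2]>110)
    m=cv2.morphologyEx(m.astype(np.uint8),cv2.MORPH_OPEN,np.ones((3,3)))>0
    P=np.c_[x[m],y[m],z[m]]; print(n,len(P),np.percentile(P,[1,50,99],axis=0).round(4).tolist())
    for a in np.arange(-.11,-.01,.02):
        k=abs(P[:,0]-a)<.01
        if k.sum()>5: print('  x',a.round(2),'y',P[k,1].min().round(4),P[k,1].max().round(4),'zmax',np.percentile(P[k,2],97).round(4))
a=cv2.imread('pics/p1side.png')[40:240,180:430]; b=cv2.imread('pics/p1top.png')[60:260,320:470]
cv2.imwrite('pics/p1.png',cv2.resize(np.hstack([a,b]),None,fx=2,fy=2))
E
```

```text
movel False
9.3333 [ 0.76  0.27 -0.67  2.11  0.77  0.4   0.7 ] [ 0.34767068  0.3717714  -2.44608977] [0.00021394 0.00021564 0.00011388]
side 656 [[-0.1396, -0.0128, 0.2023], [-0.0671, 0.0201, 0.2338], [-0.0225, 0.0316, 0.2487]]
  x -0.11 y 0.0182 0.0325 zmax 0.2218
  x -0.09 y -0.0124 0.0324 zmax 0.2476
  x -0.07 y -0.0157 0.0291 zmax 0.2474
  x -0.05 y -0.0161 0.0294 zmax 0.2474
  x -0.03 y -0.0147 0.0304 zmax 0.2474
top 716 [[-0.101, -0.0243, 0.2203], [-0.0607, 0.0048, 0.2436], [-0.023, 0.0269, 0.2495]]
  x -0.11 y 0.0101 0.0244 zmax 0.2459
  x -0.09 y -0.0244 0.027 zmax 0.2498
  x -0.07 y -0.0261 0.0268 zmax 0.2481
  x -0.05 y -0.0262 0.0271 zmax 0.2483
  x -0.03 y -0.0253 0.0271 zmax 0.2484
```

View pics/p1.png

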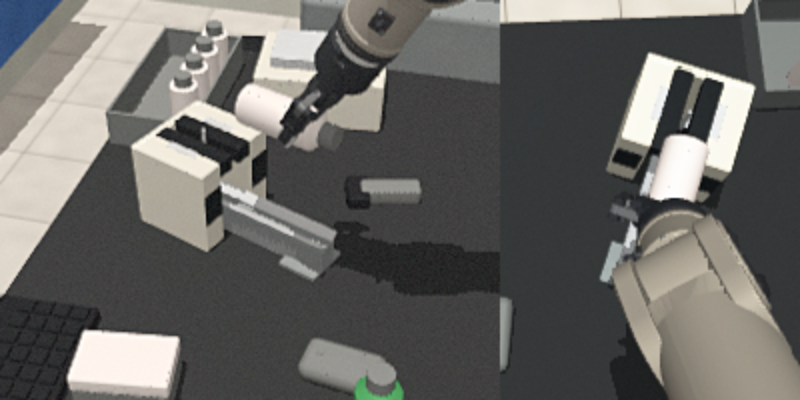

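The bottle hangs level above the trough (left crop (290,120)), foot towards the hood. Measured: foot at x = -22 mm, axis at y ≈ 0, height 0.2205. I'll lower it until it touches.

```bash
python3 - <<'E'
from h import *
p=np.array(env.get_state()['tcp_pos'])
env.movel(p-Z*.135,.1); print(np.round(env.get_state()['qpos'],2), env.get_state()['force'])
print('stop',env.movel(p-Z*.1515,.012,stop_force=3))
s=env.get_state(); print(s['time'],'axis z',.2205-(p[2]-s['tcp_pos'][2]),s['force'])
E
```

```text
[ 0.48  0.47 -0.37  2.21  1.73  0.26 -0.28] [ 0.1065967  -0.11086385 -1.86734048]
stop True
11.7833 axis z 0.07561456880520431 [0.09381904 0.07007446 3.08419915]
```

```bash
python3 - <<'E'
from h import *
env.grip(.085,20)
R=ori(psi,np.radians(30)); p=np.array(env.get_state()['tcp_pos'])
print(env.get_state()['force'])
env.movel(p-R[:,2]*.13,.15)
print(np.round(env.get_state()['qpos'],2),env.get_state()['time'])
for a in(0,10,15):
  for xx in(-.2,-.07): print(a,xx,mar(ik(O+ex*xx+Z*.09,ori(psi,np.radians(a)))),mar(ik(O+ex*xx+Z*.09,ori(psi+np.pi/2,0))))
for n in('side','top'):
    im,d=camera(n); cv2.imwrite(f'pics/r1{n}.png',im)
    w=cloud(n,d)-O; x=w@ex;y=w@ey;z=w[...,2]
    m=(abs(y)<.035)&(x>-.21)&(x<-.005)&(z>.065)&(z<.12); P=np.c_[x[m],y[m],z[m]]
    print(n,len(P),np.percentile(P,[.5,50,99.5],axis=0).round(4).tolist())
    for a in np.arange(-.16,-.01,.03):
        k=abs(P[:,0]-a)<.012
        if k.sum()>5: print('  x',a.round(2),'y',P[k,1].min().round(4),P[k,1].max().round(4),'zmax',np.percentile(P[k,2],97).round(4))
a=cv2.imread('pics/r1side.png')[40:240,180:430]; b=cv2.imread('pics/r1top.png')[60:260,320:470]
cv2.imwrite('pics/r1.png',cv2.resize(np.hstack([a,b]),None,fx=2,fy=2))
E
```

```text
[ 0.43989218 -0.46398307  0.03996022]
[ 0.6   0.19 -0.51  2.28  0.88  0.28  0.52] 13.2417
0 -0.2 0.39 0.41
0 -0.07 0.68 0.44
10 -0.2 0.27 0.41
10 -0.07 0.45 0.44
15 -0.2 0.21 0.41
15 -0.07 0.36 0.44
side 834 [[-0.1618, -0.0182, 0.0657], [-0.0946, 0.0145, 0.0912], [-0.0218, 0.028, 0.1043]]
  x -0.16 y -0.0158 0.0173 zmax 0.0913
  x -0.13 y -0.0184 0.028 zmax 0.1024
  x -0.1 y -0.0211 0.0282 zmax 0.1029
  x -0.07 y -0.016 0.0279 zmax 0.1028
  x -0.04 y -0.0189 0.0278 zmax 0.1028
top 875 [[-0.1451, -0.0268, 0.0732], [-0.0844, 0.0023, 0.0974], [-0.0238, 0.0261, 0.1058]]
  x -0.13 y -0.0269 0.0262 zmax 0.1035
  x -0.1 y -0.0269 0.0263 zmax 0.1033
  x -0.07 y -0.0269 0.026 zmax 0.1045
  x -0.04 y -0.0273 0.026 zmax 0.1033
```

View pics/r1.png

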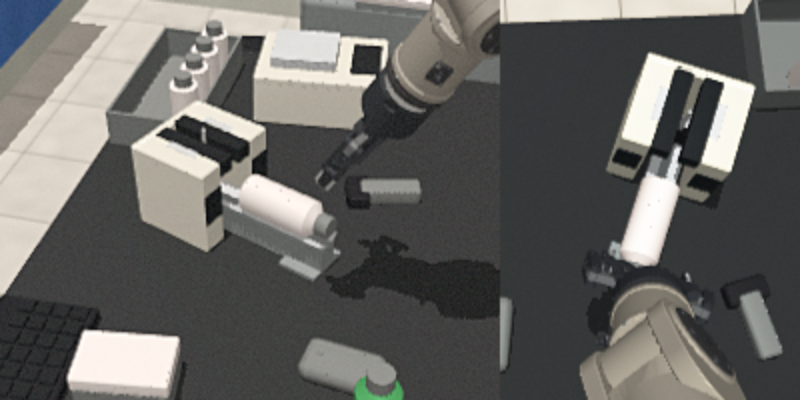

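The bottle lies level in the trough at left crop (285,205), released. Foot is at x ≈ -22 mm and cap end at -162 mm. Next I'll close the fingers, tool pointing down, and push on the end of the cap.

```bash
python3 - <<'E'
from h import *
R=ori(psi,0)
env.movel(O+ex*(-.215)+Z*.25,.12,rot=quat(R)); env.grip(0.0,20)
env.movel(O+ex*(-.215)+Z*.139,.12)
s=env.get_state(); print(s['time'],s['opening'],s['force'])
r=env.movel(O+ex*(-.13)+Z*.139,.03,stop_force=8); s=env.get_state(); print(r,(np.array(s['tcp_pos'])-O)@ex,s['force']@ex)
r=env.movel(O+ex*(-.05)+Z*.139,.02,stop_force=12); s=env.get_state(); print(r,s['time'],(np.array(s['tcp_pos'])-O)@ex,s['force'],s['force']@ex)
for n in('side','top'):
    im,d=camera(n); cv2.imwrite(f'pics/s1{n}.png',im)
    w=cloud(n,d)-O; x=w@ex;y=w@ey;z=w[...,2]
    q=(abs(y)<.012)&(z>.14)&(z<.16)&(x>.03)&(x<.13); print(n,'pin',x[q].mean() if q.any() else None,q.sum())
a=cv2.imread('pics/s1side.png')[40:240,180:430]; b=cv2.imread('pics/s1top.png')[60:260,320:470]
cv2.imwrite('pics/s1.png',cv2.resize(np.hstack([a,b]),None,fx=2,fy=2))
E
```

```text
16.7083 0.00014366055565547594 [-0.99213513 -0.43052606  0.64920387]
False -0.13002536852072719 -0.8285545446630479
True 22.3 -0.0736616083502009 [-0.6024371   0.28586583 -0.45224531] -0.6651676732009391
side pin 0.07962913394001059 8
top pin None 0
```

View pics/s1.png

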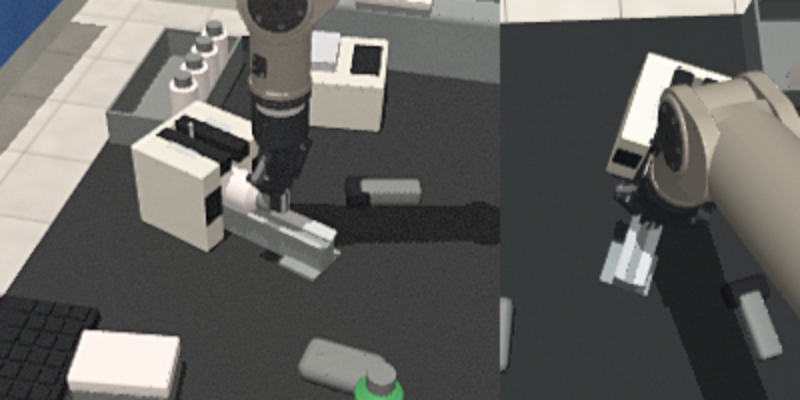

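The pin has moved from x ≈ 57 to 80 mm, now at left crop (190,130). I'll check that it is home with a second slow, slightly firmer push.

```bash
python3 - <<'E'
from h import *
r=env.movel(O+ex*(-.055)+Z*.139,.01,stop_force=20); s=env.get_state(); print(r,s['time'],(np.array(s['tcp_pos'])-O)@ex,s['force'])
env.movel(O+ex*(-.12)+Z*.139,.08); env.movel(O+ex*(-.2)+Z*.25,.15)
s=env.get_state(); print(s['time'],s['force'])
env.reach(O+ex*(-.24)+Z*.3+ey*.0,quat(ori(psi,0)))
for n in('side','top'):
    im,d=camera(n); cv2.imwrite(f'pics/f1{n}.png',im)
    w=cloud(n,d)-O; x=w@ex;y=w@ey;z=w[...,2]
    q=(abs(y)<.012)&(z>.14)&(z<.16)&(x>.03)&(x<.13); print(n,'pin',x[q].mean() if q.any() else None,q.sum())
    m=(abs(y)<.028)&(x>-.11)&(x<-.003)&(z>.062)&(z<.12); P=np.c_[x[m],y[m],z[m]]
    print(n,len(P),np.percentile(P,[.5,50,99.5],axis=0).round(4).tolist())
a=cv2.imread('pics/f1side.png')[40:240,180:430]; b=cv2.imread('pics/f1top.png')[60:260,320:470]
cv2.imwrite('pics/f1.png',cv2.resize(np.hstack([a,b]),None,fx=2,fy=2))
E
```

```text
True 23.2583 -0.0730471723972071 [ 0.81932825 -0.21707272 -0.30667575]
25.05 [ 0.20636258 -0.05742325 -0.15882311]
side pin 0.07871729111035898 9
side 366 [[-0.065, -0.0183, 0.0629], [-0.0339, 0.0121, 0.0882], [-0.0032, 0.0275, 0.1035]]
top pin 0.0735187365683794 9
top 258 [[-0.0652, -0.0251, 0.0674], [-0.0221, 0.0095, 0.096], [-0.0032, 0.0259, 0.1051]]
```

View pics/f1.png

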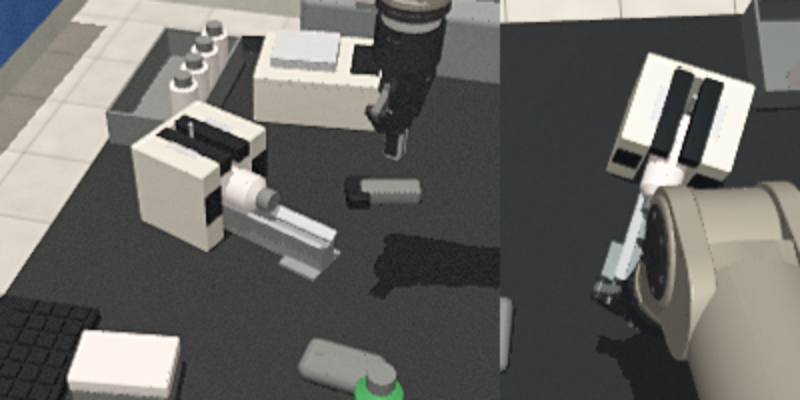

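The cap end sits at x = -65 mm, the expected home position. The firmer push met hard resistance within 0.6 mm, and the gripper is clear. Handing in.

```bash
python3 -c "
from h import *
print(job.job_done())"
```

```text
the job is handed in; nothing more can be done
None
```

The bottle lies in the trough with its foot under the hood and the seat plate fully home: 65 mm stick out and a firmer second push met a hard stop. The gripper is clear, no bystander was touched, and the job was handed in at about 26 s.

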